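# Work the sticky key into the shop's cash box lock and hold it turned

### The arm

A 6-joint arm with a two-finger parallel gripper is mounted at the origin on the work surface. World frame = base frame: x ahead of the robot, y to its left, z up, the work surface at z = 0. Lengths are in mm, angles in rad, forces in N, time in s.
With the tool pointing down it reaches from about 350 to 875 mm from the base axis. Payload 4.2 kg.
Tool frame: the origin (TCP) lies at the very end of the fingers, on their centre line; the grasp point (between the pads) lies 19 mm behind it; z points along the fingers, y is the line along which they close (so a half turn about z gives the same grasp; the last joint's range is limited). The gripper opens to 85 mm and grips with 20 to 120 N. Pads are 22 mm wide; open, the fingers measure 114 mm over their backs; the gripper's body (76 mm by 85 mm) begins 54 mm behind the grasp point. The pads swing forward as they close: fully open they stand 13 mm farther back than shut.
Start: joints at [-1.044, 0.385, 0.008, 0, -1.194, -0.259], TCP at [165.398, -602.696, 231.312] pointing down, gripper open.
Joint ranges: [-3.14, 3.14], [-1.21, 2.06], [-1.07, 1.41], [-3.16, 2.05], [-2.99, -0.16], [-3.1, 3.1]. Speed limits (rad/s): [2.79, 2.79, 3.14, 3.14, 3.14, 3.14].

### API

Orientations are given as a unit quaternion [x, y, z, w].
In Python, from bench import arm, optics gives the robot as it stands. The module is installed in compiled form; this text tells all that it offers.
- The arm moves only by the tool step_arm, never from a script. Its argument "motion" is a list of rows, each an object with "dr": the turn, a rotation vector about the tool's x, y, z in units of 8 degrees (1.0 is 8 degrees), a list of three; "slide": the shift along the tool's x, y, z in mm, a list of three; "jaw": the finger opening in mm, from 0 to 85.4. A call has exactly 8 rows; each row is the pose to reach, as a shift and turn from the pose commanded when the call began, along the tool's axes at that moment; what a row does not reach only later rows make up. A row lasts 1/8 s, in which the tool goes at most 62.5 mm and 10.7 degrees, less where a joint would pass 70% of its speed; a pose out of reach is approached as far as the arm can. A call with a gripper value outside its range is refused whole. The fingers move at their own pace and stop on an object; the grip force is fixed at half the most. Time passes only in rows, so rows that repeat a pose let the fingers close, or fill a call up. It gives the time, the measured TCP pose, the force, the opening and the grip force at its end, in the units of the state.
- arm.read_state(): the state, without advancing time (a new reading comes with each control period).
- optics.get_image(name): name is "scene" or "side" or "wrist"; returns the picture (420x560x3 uint8, blue, green, red); there is no depth.
- optics.camera_info(name): a dict with "camera_matrix" (3x3 intrinsics, pixels), "view" (4x4, takes a point from world to camera coordinates); the wrist camera has in their place "T_tool_cam" (4x4, takes a point from camera to tool coordinates, whose origin is the TCP and whose axes are the flange's). Camera axes: x right, y up, looking along -z (the intrinsics and any distortion apply to the point x, -y, -z); pixel columns grow to the right and rows downward; lengths in mm; the calibration is good to about 2 mm. A picture is of the moment at which its call begins: read the wrist's pose just before it. camera_info takes no time and is no camera call.
- arm.job_done(): hands the job in; it is judged then, once.
The state is a dict: "clock": time; "joints": joint angles; "joint_vel": joint speeds; "joint_efforts": joint torques, N m; "position": TCP position; "ee_rot": TCP orientation; "contact_force": force on the tool from outside, world axes, zero at the start; "wrist_torque": the same for the moment, N m; "gripper_width": finger opening in mm; "grasp_force": force on a finger pad.
Only numpy, scipy, OpenCV 4.12 (cv2) and the standard library are available. Lean on these libraries where they do the work, as an engineer would, in place of code of your own. Each camera call takes 0.05 s, during which the arm holds its last target. There are 200 camera calls.

### The job

Take the square-headed key out of the wooden key block and put it fully home in the lock on top of the steel cash box: the wafers inside are sticky, so wiggle the key a little past them instead of forcing it (keep the push gentle, under about 30 N, or the blade may snap). Then turn the key a quarter turn clockwise, seen from above, and finish while still holding it there against the lock's return spring, so that the cashier can open the box. Leave the round-headed key and the other goods on the counter where they are.

Things in the scene. Friction and masses are not known exactly. Their poses are not given: they have to be found in the camera images.
- key: the key to use: plain steel, upright in the key block. Flat SQUARE head 36 mm wide (its x), 10 mm thick (its y), 40 mm high; below it, centred, a flat blade 16 mm wide (x), 5 mm thick (y), 28 mm long. Origin: centre of the head's flat underside (shoulder), where the blade begins; z up, head at z 0 to 40, blade at z 0 to -28. It works either way round (half a turn about z). 35 to 65 g
- key_tip (a point): centre of the blade's lower end, 28 mm below the key's origin; axes as the key's
- other_key: bystander: steel key with a ROUND head (disc 36 mm across, 10 mm thick, top 40 mm above the shoulder) and a shorter blade, standing in the other slot of the key block. Origin: centre of the head's underside. Leave it (it may shift less than 30 mm)
- key_block: fixed light wooden block 150 (x) x 54 (y) x 36 mm (z) with two upright slots at x = -40 and x = +40 mm of its frame, 31 mm deep, about 1 mm loose round a blade. Either key may stand in either slot, head resting on the block's top, blade's width along the block's x. Origin: centre of its underside
- cash_box: steel cash box, grey, bolted down, 170 (x) x 220 (y) x 100 mm (z), folded carry handle (15 mm high) on the far part of its top. Origin: centre of its underside. It may be on either side of the counter, with the key block on the other
- lock_face (a point): centre of the keyway mouth, on the face of the round lock (56 mm across: steel ring, brass plug), 104 mm above the counter, 30 mm to -x of the box's centre; axes as the box's. At rest the keyway is a slot 17.4 mm along x, 6.4 mm along y, flared by 3 mm over its top 3 mm. The key goes straight down until its shoulder rests on the face (key origin here)
- wafers (a point): point 11.5 mm down the keyway: top of the first sticky wafer; the second starts at 19 mm. Hidden. Their slots (17.8 x 6.8 mm) stand 16 to 23 degrees out of line, one clockwise, one anticlockwise. A blade in line with one to about 6 degrees passes it, then carries it along. They stay where left (friction 0.02 N m each); a blade pressed on one while turning may drag it
- plug (a joint): turn of the lock's plug in rad: 0 at rest, growing clockwise seen from above, a quarter turn = 1.57; free from -0.6 to stops at 1.95. A weak spring (0.05 N m per rad) returns it to 0. Key and plug have about 0.1 rad of play, so the plug may lag the key by that
- carton: bystander: brown carton 50 x 130 x 70 mm, loose; origin at the centre of its underside. Leave it
- jar: bystander: closed jar, 64 mm across, 90 mm high, loose; origin at the centre of its underside. Leave it
- soap_box: bystander: small flat paper-covered box 50 x 70 x 30 mm, loose, on the robot's side; origin at the centre of its underside. Leave it
Not all that is in view belongs to the job. What is shaped like the key but turquoise is not meant.

How it is judged (in metres and radians):
On the way, in this order (a step that is already met when the one before it is completed fails the run):
1. the square-headed key is lifted clear of the block (z of key_tip in the frame of key_block above 0.04 m and contact force between the fingers and key above 1 N), for 0.1 s.
2. the key is fully home in the lock, the plug not yet turned far (z of key in the frame of lock_face below 0.003 m and horizontal distance between key and lock_face below 0.004 m and value of joint plug below 0.8 rad), for 0.1 s.
3. the key is turned a quarter turn clockwise (value of joint plug above 1.37 rad), for 0.1 s.
At the end, for the whole second after the job is handed in: The robot grips the square-headed key, upright and home in the lock (shoulder within 3 mm of the face, 4 mm of its centre), the plug held at 1.37 to 1.80 rad; the round-headed key, carton, jar and soap box are within 30 mm of where they were (value of joint plug between 1.37 and 1.8 rad and z of key in the frame of lock_face below 0.003 m and horizontal distance between key and lock_face below 0.004 m and angle between key's own z axis and vertical below 0.12 rad and contact force between the fingers and key above 1 N and distance of each of other_key, carton, jar, soap_box from where it was at the start of the episode below 0.03 m); the arm keeps its last pose, push and grip.
It fails at once if key forced: contacts between the key and the cash box lock add up to over 60 N (a push of some 35 N) (contact force between key and cash_box above 60 N).
It fails at once if round-headed key or a bystander disturbed (moved 30 mm or more) (distance of any of other_key, carton, jar, soap_box from where it was at the start of the episode above 0.03 m).
It also fails if it takes over 64 s, if anything falls off the work surface, if the arm or the gripper's body presses on something with over 40 N, if the wrist force passes 120 N, or if a joint passes its speed limit or range.

## Working session

There is one attempt and no reset: what is moved stays moved. The work goes in short steps, Python scripts to look and compute and a tool call to move; the robot and the scene stay as the last step left them, time stands still between calls to the robot, and variables do not carry over. Pictures are saved under pics/ and viewed, at most 10 in all, crops included, and the job is handed in when it is done.

Besides the shell and the picture viewer there is one more tool, called after ">>>" as name([rows], argument=value, ...), one row to a line, values as JSON. step_arm: Moves the arm, as the interface text tells. Its arguments: {"type":"object","properties":{"motion":{"type":"array","items":{"type":"object","properties":{"dr":{"type":"array","items":{"type":"number"}},"slide":{"type":"array","items":{"type":"number"}},"jaw":{"type":"number"}}}}},"required":["motion"]}

```bash
mkdir -p pics
python3 - <<'E'
from bench import arm, optics
import cv2
print(arm.read_state())
for n in ("scene","side"):
    cv2.imwrite(f"pics/{n}0.png",optics.get_image(n))
    i=optics.camera_info(n);print(n,i)
print(optics.camera_info("wrist"))
E
```

```text
{'clock': 0.0, 'joints': array([-1.04444372e+00,  3.85569046e-01,  6.64020573e-03, -4.93413946e-04,
       -1.19400716e+00, -2.58612906e-01]), 'joint_vel': array([ 0.00122666,  0.00052195,  0.00073877, -0.00057561,  0.00054728,
       -0.00020393]), 'joint_efforts': array([ 7.12510282e-04, -3.92287982e+01,  1.88400793e+01,  4.18635160e+00,
       -4.59115603e-03, -1.41400159e-05]), 'position': array([ 165.21794196, -602.16667983,  230.22050405]), 'ee_rot': array([-1.33380075e-01,  9.91064356e-01,  1.07619197e-03, -1.97326569e-04]), 'contact_force': array([-1.14948804,  0.65664818, -0.89901414]), 'wrist_torque': array([-0.01748324,  0.02196046, -0.01453472]), 'grasp_force': 0.0, 'gripper_width': 85.57181113559407}
scene {'camera_matrix': array([[527.68785777,   0.        , 285.72470146],
       [  0.        , 527.68785777, 211.70870634],
       [  0.        ,   0.        ,   1.        ]]), 'view': array([[-8.04921689e-01,  5.93081742e-01, -1.88446509e-02,
         4.14083034e+02],
       [-3.94826327e-01, -5.11604497e-01,  7.63133677e-01,
         1.74318201e+02],
       [ 4.42959643e
[... 508 characters left out ...]
       [-5.37337219e-02,  6.69246319e-01,  7.41095171e-01,
        -9.79027112e+02],
       [ 0.00000000e+00,  0.00000000e+00,  0.00000000e+00,
         1.00000000e+00]])}
{'camera_matrix': array([[291.46909809,   0.        , 277.92869988],
       [  0.        , 291.46909809, 212.08144291],
       [  0.        ,   0.        ,   1.        ]]), 'T_tool_cam': array([[-5.16887313e-04,  9.51227543e-01,  3.08489698e-01,
         7.91745603e+01],
       [ 9.99999696e-01,  6.71751903e-04, -3.95804971e-04,
        -2.57253791e-01],
       [-5.83729132e-04,  3.08489400e-01, -9.51227601e-01,
        -1.42342827e+02],
       [ 0.00000000e+00,  0.00000000e+00,  0.00000000e+00,
         1.00000000e+00]])}
```

View pics/scene0.png

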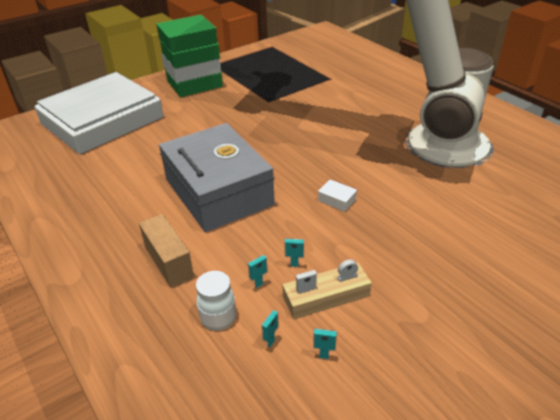

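View pics/side0.png

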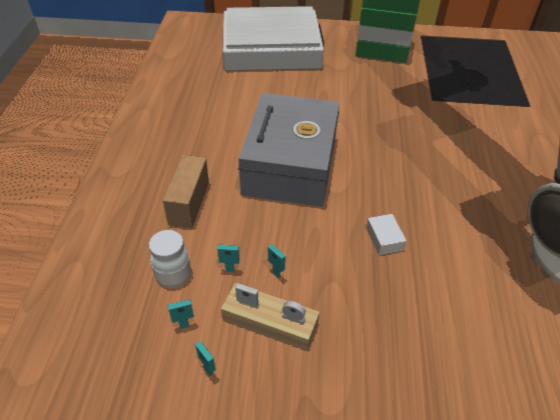

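The scene view shows the square key at about (306,282), the round key at (348,270) and the lock at (227,151). In the side view they are at (246,295), (294,311) and (307,130). The turquoise pieces are decoys.

```bash
cat > h.py <<'E'
from bench import arm, optics
import numpy as np, cv2
from scipy.spatial.transform import Rotation as R
def ray(name,uv,st=None):
    i=optics.camera_info(name);K=i["camera_matrix"]
    d=np.linalg.inv(K)@[uv[0],uv[1],1.];d*=[1,-1,-1]
    if name=="wrist":
        T=np.eye(4);T[:3,:3]=R.from_quat(st["ee_rot"]).as_matrix();T[:3,3]=st["position"]
        M=T@i["T_tool_cam"]
    else: M=np.linalg.inv(i["view"])
    return M[:3,3],M[:3,:3]@d
def plane(name,uv,z,st=None):
    o,d=ray(name,uv,st);return o+d*(z-o[2])/d[2]
def tri(a,b,st=None):
    (o,d),(p,e)=ray("scene",a),ray("side",b)
    s=np.linalg.lstsq(np.c_[d,-e],p-o,rcond=None)[0]
    x,y=o+d*s[0],p+e*s[1];return (x+y)/2,np.linalg.norm(x-y)
def tool(p,st=None):
    "world vector -> tool axes"
    st=st or arm.read_state();return R.from_quat(st["ee_rot"]).inv().apply(p)
E
python3 - <<'E'
from h import *
np.set_printoptions(precision=1,suppress=True)
for n,a,b in (("key",(306,282),(246,295)),("round",(348,270),(294,311)),("lock",(227,151),(307,130))):
    print(n,*tri(a,b))
for n,u,v in (("scene",(227,151),104),("side",(307,130),104)):print(plane(n,u,v))
im={n:cv2.imread(f"pics/{n}0.png") for n in("scene","side")}
for n in im:
    hsv=cv2.cvtColor(im[n],cv2.COLOR_BGR2HSV)
    for nm,lo,hi,z in(("block",(15,60,120),(30,160,255),36),("brass",(12,120,120),(28,255,255),104)):
        m=cv2.inRange(hsv,lo,hi);m[:110]=0;m[350:]=0
        if nm=="brass": m[190:]=0
        c=cv2.findContours(m,0,2)[0]
        for k in sorted(c,key=cv2.contourArea)[-2:]:
            r=cv2.minAreaRect(k);print(n,nm,cv2.contourArea(k),r,plane(n,r[0],z))
E
```

```text
key [613.4 195.8  60.2] 0.6574713756558763
round [535.1 216.5  57.7] 0.11995833711115703
lock [ 539.4 -178.3  103.7] 1.6898374760884594
[ 539.2 -179.3  104. ]
[ 539.3 -176.5  104. ]
scene block 1209.5 ((163.64756774902344, 237.72805786132812), (52.10273742675781, 27.557655334472656), 57.094757080078125) [751.  -84.6  36. ]
scene block 1745.0 ((327.5125732421875, 289.274169921875), (37.01952362060547, 88.15087890625), 73.88658142089844) [580.1 214.8  36. ]
scene brass 86.5 ((225.97061157226562, 150.3823699951172), (8.00367546081543, 15.764815330505371), 75.96376037597656) [ 539.7 -182.7  104. ]
scene brass 28304.5 ((279.5, 149.5), (79.0, 559.0), 90.0) [ 445.3 -113.4  104. ]
side block 1099.0 ((184.36207580566406, 179.34483337402344), (24.32608985900879, 54.22303771972656), 21.801406860351562) [775.7 -80.1  36. ]
side block 1855.5 ((269.974609375, 310.0716247558594), (94.3643798828125, 30.796106338500977), 19.536653518676758) [574.1 205.   36. ]
side brass 9940.5 ((415.5, 149.5), (79.0, 171.0), 90.0) [ 327.5 -139.   104. ]
side brass 17972.5 ((127.0, 149.5), (79.0, 254.0), 90.0) [878.6 -80.6 104. ]
```

>>> step_arm([
  {"slide": [-472, 310, 15], "dr": [0, 0, -18.8], "jaw": 50},
  {"slide": [-472, 310, 15], "dr": [0, 0, -18.8], "jaw": 50},
  {"slide": [-472, 310, 15], "dr": [0, 0, -18.8], "jaw": 50},
  {"slide": [-472, 310, 15], "dr": [0, 0, -18.8], "jaw": 50},
  {"slide": [-472, 310, 15], "dr": [0, 0, -18.8], "jaw": 50},
  {"slide": [-472, 310, 15], "dr": [0, 0, -18.8], "jaw": 50},
  {"slide": [-472, 310, 15], "dr": [0, 0, -18.8], "jaw": 50},
  {"slide": [-472, 310, 15], "dr": [0, 0, -18.8], "jaw": 50},
])

```text
clock: 1.1
position: [496.6, -225.7, 217.8]
ee_rot: [0.775, -0.632, -0.0, 0.0]
contact_force: [0.6, -1.1, -0.2]
gripper_width: 50.1
grasp_force: 0.0
```

```bash
cat >> h.py <<'E'
def yaw(st):
    x=R.from_quat(st["ee_rot"]).as_matrix()[:,0];return np.degrees(np.arctan2(x[1],x[0]))
def goto(p,yw,st=None):
    "numbers for slide and dr z to be at p (TCP, mm) with tool x at yw deg"
    st=st or arm.read_state();y=yaw(st);t=np.radians(yw)
    M=np.array([[np.cos(t),np.sin(t),0],[np.sin(t),-np.cos(t),0],[0,0,-1]])
    q=R.from_quat(st["ee_rot"])
    rv=np.degrees((q.inv()*R.from_matrix(M)).as_rotvec())/8
    print("at",st["position"].round(1),"yaw",round(y,1),"j",st["joints"].round(2),"t",round(st["clock"],2),"F",st["contact_force"].round(1))
    print("slide",tool(np.array(p)-st["position"],st).round(2),"dr",rv.round(3))
E
python3 -c "
from h import *
goto((539,-178,215),-15)"
```

```text
at [ 496.6 -225.7  217.8] yaw -78.3 j [-0.13  0.26 -0.21 -0.   -1.1   0.33] t 1.1 F [ 0.6 -1.1 -0.2]
slide [-38.13 -51.21   2.79] dr [ 2.000e-03  2.000e-03 -7.919e+00]
```

>>> step_arm([
  {"slide": [-38, -51, 3], "dr": [0, 0, -7.9], "jaw": 50},
  {"slide": [-38, -51, 3], "dr": [0, 0, -7.9], "jaw": 50},
  {"slide": [-38, -51, 3], "dr": [0, 0, -7.9], "jaw": 50},
  {"slide": [-38, -51, 3], "dr": [0, 0, -7.9], "jaw": 50},
  {"slide": [-38, -51, 3], "dr": [0, 0, -7.9], "jaw": 50},
  {"slide": [-38, -51, 3], "dr": [0, 0, -7.9], "jaw": 50},
  {"slide": [-38, -51, 3], "dr": [0, 0, -7.9], "jaw": 50},
  {"slide": [-38, -51, 3], "dr": [0, 0, -7.9], "jaw": 50},
])

```text
clock: 2.1
position: [538.1, -180.3, 214.8]
ee_rot: [0.991, -0.136, -0.0, -0.0]
contact_force: [0.2, -0.0, 0.1]
gripper_width: 49.9
grasp_force: 0.0
```

```bash
python3 -c "
from h import *
import pickle
st=arm.read_state();im=optics.get_image('wrist');cv2.imwrite('pics/lock1.png',im);pickle.dump(st,open('st_lock.pkl','wb'))
goto((613.4,195.8,190),-15,st)"
```

```text
at [ 538.1 -180.3  214.8] yaw -15.7 j [-0.04  0.3  -0.16 -0.   -1.11  1.34] t 2.1 F [ 0.2 -0.   0.1]
slide [ -28.94 -382.43   24.8 ] dr [-0.     0.004 -0.081]
```

View pics/lock1.png

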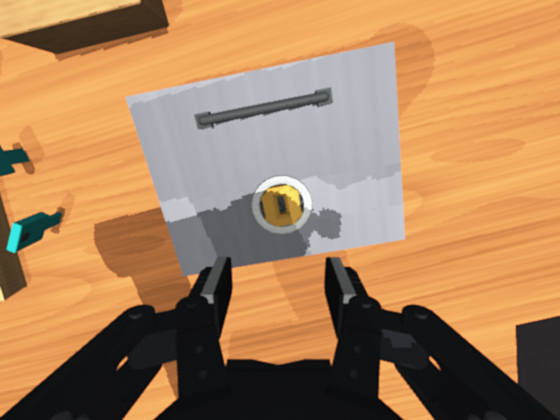

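The wrist view shows the lock at about (282,204), with a dark keyway and the box top at corners (128,97), (394,43), (404,239) and (186,275). I'll measure from this image while moving on to the key.

Run:
```python
from h import *
import pickle
np.set_printoptions(precision=1,suppress=True)
st=pickle.load(open('st_lock.pkl','rb'));im=cv2.imread('pics/lock1.png')
hsv=cv2.cvtColor(im,cv2.COLOR_BGR2HSV)
roi=np.zeros(im.shape[:2],np.uint8);cv2.circle(roi,(282,204),36,255,-1)
# brass plug
m=cv2.inRange(hsv,(12,100,60),(35,255,255))&roi
h=cv2.convexHull(np.vstack(cv2.findContours(m,0,2)[0]))
W=lambda pts,z:np.array([plane('wrist',p,z,st) for p in pts])[:,:2].astype(np.float32)
c=cv2.minEnclosingCircle(W(h[:,0],104));print('brass',c)
# ring: bright low sat
m=cv2.inRange(hsv,(0,0,200),(179,50,255))&roi
pts=cv2.convexHull(np.vstack([k for k in cv2.findContours(m,0,2)[0] if cv2.contourArea(k)>20]))
print('ring',cv2.fitEllipse(W(pts[:,0],104)))
# keyway
r2=np.zeros_like(roi);cv2.circle(r2,(282,204),16,255,-1)
m=cv2.inRange(hsv,(0,0,0),(179,255,75))&r2
for k in cv2.findContours(m,0,1)[0]:
    if cv2.contourArea(k)>15: print('slot',cv2.minAreaRect(W(k[:,0],102)))
# box top
q=np.array([(128,97),(394,43),(404,239),(186,275)]);w=W(q,100);print('box',w,w.mean(0))
for a,b in((3,0),(2,1)): d=w[b]-w[a];print(np.hypot(*d),np.degrees(np.arctan2(d[1],d[0])))
for a,b in((0,1),(3,2)): d=w[b]-w[a];print(np.hypot(*d),np.degrees(np.arctan2(d[1],d[0]))+90)
```

```text
brass ((540.0264282226562, -184.11952209472656), 20.410049438476562)
ring ((539.7372436523438, -186.8694610595703), (55.839088439941406, 62.277774810791016), 7.767707824707031)
slot ((540.65380859375, -184.252197265625), (5.393126010894775, 15.084576606750488), 85.5474853515625)
box [[ 663.   -87.4]
 [ 643.  -303.8]
 [ 475.2 -287.9]
 [ 495.   -73. ]] [ 569. -188.]
168.53221 -4.916452
168.51979 -5.4107203
217.35585 -5.278305
215.90204 -5.2757874
```

>>> step_arm([
  {"slide": [-29, -382, 20], "dr": [0, 0, 0], "jaw": 50},
  {"slide": [-29, -382, 20], "dr": [0, 0, 0], "jaw": 50},
  {"slide": [-29, -382, 20], "dr": [0, 0, 0], "jaw": 50},
  {"slide": [-29, -382, 20], "dr": [0, 0, 0], "jaw": 50},
  {"slide": [-29, -382, 20], "dr": [0, 0, 0], "jaw": 50},
  {"slide": [-29, -382, 20], "dr": [0, 0, 0], "jaw": 50},
  {"slide": [-29, -382, 20], "dr": [0, 0, 0], "jaw": 50},
  {"slide": [-29, -382, 20], "dr": [0, 0, 0], "jaw": 50},
])

```text
clock: 3.15
position: [612.2, 195.8, 194.5]
ee_rot: [0.991, -0.135, -0.0, 0.0]
contact_force: [-0.6, -0.9, -0.3]
gripper_width: 50.1
grasp_force: 0.0
```

```bash
python3 -c "
from h import *
import pickle
st=arm.read_state();im=optics.get_image('wrist');cv2.imwrite('pics/key1.png',im);pickle.dump(st,open('st_key.pkl','wb'))
goto((613.4,195.8,190),-15,st)"
```

```text
at [612.2 195.8 194.5] yaw -15.5 j [ 0.56  0.44  0.   -0.   -1.13  0.74] t 3.15 F [-0.6 -0.9 -0.3]
slide [ 1.17 -0.31  4.52] dr [ 0.006  0.006 -0.062]
```

View pics/key1.png

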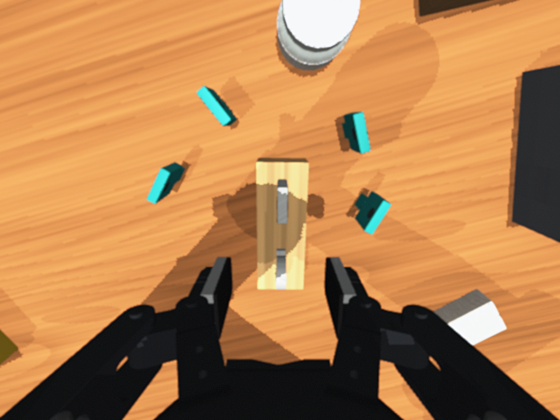

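The square key's head is at about (282,205), standing in the block's far slot, and the round key is at (281,265). The jaw line is already nearly parallel to the block.

Run:
```python
from h import *
import pickle
np.set_printoptions(precision=1,suppress=True)
st=pickle.load(open('st_key.pkl','rb'));im=cv2.imread('pics/key1.png')
hsv=cv2.cvtColor(im,cv2.COLOR_BGR2HSV)
W=lambda pts,z:np.array([plane('wrist',p,z,st) for p in pts])[:,:2].astype(np.float32)
roi=np.zeros(im.shape[:2],np.uint8);roi[150:300,245:320]=255
m=cv2.inRange(hsv,(15,50,70),(35,200,255))&roi
m=cv2.morphologyEx(m,cv2.MORPH_OPEN,np.ones((5,5)))
cs=cv2.findContours(m,0,2)[0];k=max(cs,key=cv2.contourArea)
r=cv2.minAreaRect(W(k[:,0],36));print('block',r)
roi[:]=0;roi[170:290,270:297]=255
m=cv2.inRange(hsv,(0,0,0),(179,60,255))&roi
for k in cv2.findContours(m,0,1)[0]:
    if cv2.contourArea(k)>30: print('head',cv2.boundingRect(k),cv2.minAreaRect(W(k[:,0],76)), 'axis check yaw',yaw(st))
cv2.imwrite('pics/key1c.png',cv2.resize(im[150:300,230:330],None,fx=4,fy=4,interpolation=2))
```

```text
block ((566.687744140625, 200.55419921875), (74.59717559814453, 171.69366455078125), 77.86077880859375)
head (275, 249, 12, 41) ((547.4833374023438, 210.86172485351562), (11.292409896850586, 45.21446990966797), 74.44975280761719) axis check yaw -15.498571130059027
head (277, 180, 11, 44) ((615.1807861328125, 190.78758239746094), (9.454486846923828, 41.61580276489258), 74.41526794433594) axis check yaw -15.498571130059027
```

View pics/key1c.png

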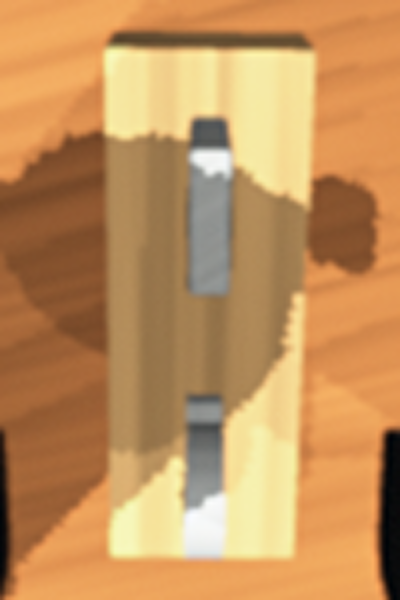

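The crop shows the head's top face at crop rows 148–295, columns 188–232, with the far face as the strip above it. The block's top corners are (107,47), (314,47), (295,557) and (110,557).

Run:
```python
from h import *
import pickle
np.set_printoptions(precision=1,suppress=True)
st=pickle.load(open('st_key.pkl','rb'))
f=lambda p,z:plane('wrist',(p[0]/4+230-.4,p[1]/4+150-.4),z,st)
a=f((209,148),76);b=f((210,295),76);print(a,b,(a+b)/2,np.linalg.norm(a-b),np.degrees(np.arctan2(*(a-b)[1::-1])))
c=np.array([f(p,36) for p in((107,47),(314,47),(295,557),(110,557))]);print(c,c.mean(0))
for i,j in((0,1),(3,2),(3,0),(2,1)):
    d=c[j]-c[i];print(np.hypot(*d[:2]),np.degrees(np.arctan2(d[1],d[0])))
t=np.radians(-15.5);print('key from block',c.mean(0)[:2]+40*np.array([np.cos(t),np.sin(t)]))
```

```text
[629.4 187.1  76. ] [594.8 196.3  76. ] [612.1 191.7  76. ] 35.834721692646404 -14.907699978742654
[[652.9 207.3  36. ]
 [638.6 156.1  36. ]
 [493.6 197.2  36. ]
 [508.3 250.1  36. ]] [573.4 202.7  36. ]
53.161542561244346 -105.53302111409826
54.9371965902765 -105.5502348159262
150.76364349058187 -16.50616586357726
150.76044639352247 -15.831313264122842
key from block [611.9 192. ]
```

```bash
python3 -c "
from h import *
goto((612,191.8,48),-15.7)"
```

```text
at [612.2 194.8 194.8] yaw -15.6 j [ 0.56  0.44  0.    0.   -1.13  0.74] t 3.2 F [-0.8 -0.6 -0.4]
slide [  0.74   2.86 146.85] dr [0.005 0.004 0.017]
```

>>> step_arm([
  {"slide": [0.7, 2.8, 20], "dr": [0, 0, 0], "jaw": 40},
  {"slide": [0.7, 2.8, 55], "dr": [0, 0, 0], "jaw": 40},
  {"slide": [0.7, 2.8, 80], "dr": [0, 0, 0], "jaw": 40},
  {"slide": [0.7, 2.8, 100], "dr": [0, 0, 0], "jaw": 40},
  {"slide": [0.7, 2.8, 110], "dr": [0, 0, 0], "jaw": 40},
  {"slide": [0.7, 2.8, 115], "dr": [0, 0, 0], "jaw": 40},
  {"slide": [0.7, 2.8, 115], "dr": [0, 0, 0], "jaw": 40},
  {"slide": [0.7, 2.8, 115], "dr": [0, 0, 0], "jaw": 40},
])

```text
clock: 4.2
position: [612.9, 192.8, 81.0]
ee_rot: [0.991, -0.135, 0.001, -0.0]
contact_force: [-0.6, 0.2, -0.3]
gripper_width: 39.9
grasp_force: 0.0
```

```bash
python3 -c "
from h import *
import pickle
P=[]
for i in range(4):
    st=arm.read_state();im=optics.get_image('wrist');P.append(st['position']);print(st['position'].round(1),round(yaw(st),2))
cv2.imwrite('pics/key2.png',im);pickle.dump(st,open('st_key2.pkl','wb'))
goto((612,191.8,45),-15.7,st)"
```

```text
[612.9 192.8  81. ] -15.51
[612.8 192.9  80.9] -15.51
[612.7 192.9  80.8] -15.5
[612.6 192.9  80.7] -15.5
at [612.6 192.9  80.7] yaw -15.5 j [ 0.56  0.55 -0.13  0.   -0.89  0.74] t 4.35 F [ 0.1  0.5 -0.3]
slide [-0.35  1.24 35.65] dr [-0.006 -0.006  0.025]
```

View pics/key2.png

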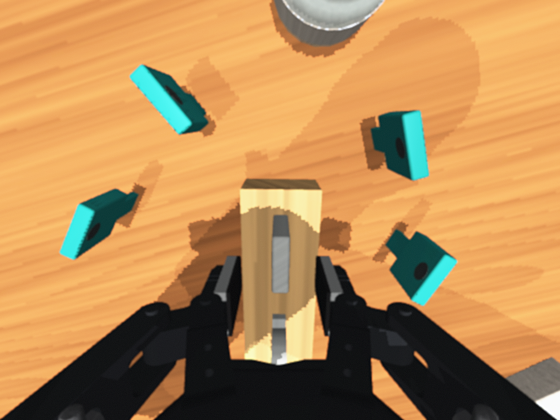

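Head top centre is at about (281,263) and the finger midpoint at column 278.5, so about 1.2 mm of +y is needed, which agrees with the ray estimate.

>>> step_arm([
  {"slide": [-0.3, 1.2, 12], "dr": [0, 0, 0], "jaw": 40},
  {"slide": [-0.3, 1.2, 26], "dr": [0, 0, 0], "jaw": 40},
  {"slide": [-0.3, 1.2, 37], "dr": [0, 0, 0], "jaw": 40},
  {"slide": [-0.3, 1.2, 38], "dr": [0, 0, 0], "jaw": 40},
  {"slide": [-0.3, 1.2, 38], "dr": [0, 0, 0], "jaw": 16},
  {"slide": [-0.3, 1.2, 38], "dr": [0, 0, 0], "jaw": 16},
  {"slide": [-0.3, 1.2, 38], "dr": [0, 0, 0], "jaw": 14},
  {"slide": [-0.3, 1.2, 38], "dr": [0, 0, 0], "jaw": 12},
])

```text
clock: 5.4
position: [611.9, 191.6, 42.4]
ee_rot: [0.991, -0.135, 0.0, -0.0]
contact_force: [0.6, -1.0, -0.3]
gripper_width: 11.9
grasp_force: 0.0
```

```bash
python3 -c "
from h import *
goto((612,191.8,43),-15.7)"
```

```text
at [611.9 191.6  42.4] yaw -15.5 j [ 0.56  0.59 -0.17 -0.   -0.81  0.74] t 5.4 F [ 0.6 -1.  -0.3]
slide [ 0.05 -0.18 -0.65] dr [-0.003 -0.003  0.023]
```

Both fingers are 12 mm apart around the 10 mm head with no contact, so the key is well centred. Closing now.

>>> step_arm([
  {"slide": [0, 0, 0], "dr": [0, 0, 0], "jaw": 0},
  {"slide": [0, 0, 0], "dr": [0, 0, 0], "jaw": 0},
  {"slide": [0, 0, 0], "dr": [0, 0, 0], "jaw": 0},
  {"slide": [0, 0, 0], "dr": [0, 0, 0], "jaw": 0},
  {"slide": [0, 0, -8], "dr": [0, 0, 0], "jaw": 0},
  {"slide": [0, 0, -16], "dr": [0, 0, 0], "jaw": 0},
  {"slide": [0, 0, -28], "dr": [0, 0, 0], "jaw": 0},
  {"slide": [0, 0, -40], "dr": [0, 0, 0], "jaw": 0},
])

```text
clock: 6.4
position: [611.9, 191.6, 83.0]
ee_rot: [0.991, -0.135, 0.0, -0.0]
contact_force: [-0.7, -0.8, -0.4]
gripper_width: 9.1
grasp_force: 58.3
```

```bash
python3 -c "
from h import *
goto((540,-184.7,172),-5.2)"
```

```text
at [611.9 191.6  83. ] yaw -15.5 j [ 0.56  0.54 -0.13  0.   -0.9   0.74] t 6.4 F [-0.7 -0.8 -0.4]
slide [ 31.39 381.79 -89.05] dr [-0.002 -0.002 -1.289]
```

>>> step_arm([
  {"slide": [0, 30, -60], "dr": [0, 0, 0], "jaw": 0},
  {"slide": [5, 80, -89], "dr": [0, 0, -0.3], "jaw": 0},
  {"slide": [31.4, 381.8, -89], "dr": [0, 0, -1.29], "jaw": 0},
  {"slide": [31.4, 381.8, -89], "dr": [0, 0, -1.29], "jaw": 0},
  {"slide": [31.4, 381.8, -89], "dr": [0, 0, -1.29], "jaw": 0},
  {"slide": [31.4, 381.8, -89], "dr": [0, 0, -1.29], "jaw": 0},
  {"slide": [31.4, 381.8, -89], "dr": [0, 0, -1.29], "jaw": 0},
  {"slide": [31.4, 381.8, -89], "dr": [0, 0, -1.29], "jaw": 0},
])

```text
clock: 7.4
position: [538.9, -187.9, 171.7]
ee_rot: [0.999, -0.048, 0.0, 0.0]
contact_force: [-0.4, 0.5, -1.0]
gripper_width: 9.0
grasp_force: 58.6
```

```bash
python3 -c "
from h import *
import pickle
st=arm.read_state();W=optics.get_image('wrist');pickle.dump(st,open('st_l2.pkl','wb'))
S=optics.get_image('scene');D=optics.get_image('side')
for n,i in zip(('w2','s2','d2'),(W,S,D)): cv2.imwrite('pics/'+n+'.png',i)
a=cv2.resize(S[60:200,170:290],(360,420),interpolation=2);b=cv2.resize(D[60:200,250:370],(360,420),interpolation=2)
cv2.imwrite('pics/sd2.png',np.hstack([a,b]))
goto((540,-184.7,172),-5.2,st)"
```

```text
at [ 538.9 -187.9  171.7] yaw -5.5 j [-0.05  0.34 -0.22  0.   -1.01  1.53] t 7.4 F [-0.4  0.5 -1. ]
slide [ 0.82 -3.29 -0.26] dr [ 0.001 -0.004 -0.038]
```

View pics/w2.png

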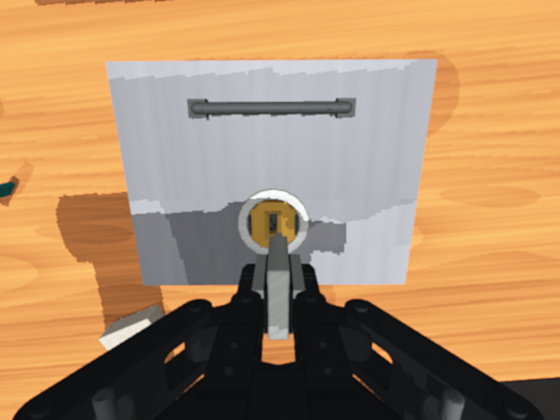

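View pics/sd2.png

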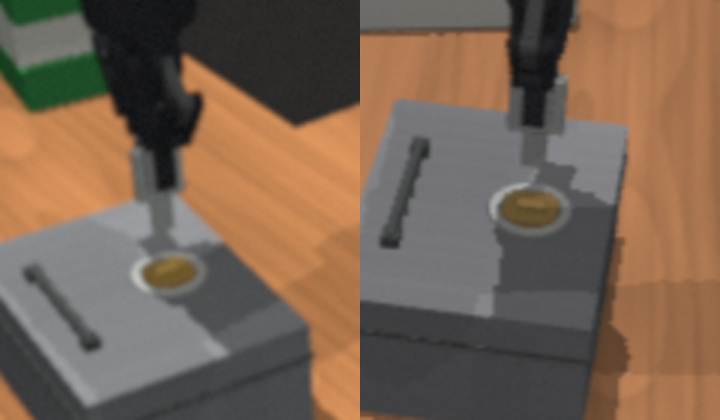

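The wrist view has the key at column ~278, and the lock ring is centred near (273,221) ahead of it. I'll measure the lock again from here and compare the blade against the lock in the scene and side views.

Run:
```python
from h import *
import pickle
np.set_printoptions(precision=1,suppress=True)
st=pickle.load(open('st_l2.pkl','rb'));im=cv2.imread('pics/w2.png')
W=lambda pts,z:np.array([plane('wrist',p,z,st) for p in pts])[:,:2].astype(np.float32)
hsv=cv2.cvtColor(im,cv2.COLOR_BGR2HSV)
roi=np.zeros(im.shape[:2],np.uint8);cv2.circle(roi,(273,221),38,255,-1);roi[235:]=0
m=cv2.inRange(hsv,(12,100,60),(35,255,255))&roi
k=np.vstack(cv2.findContours(m,0,1)[0])
w=W(k[:,0],104);h=cv2.convexHull(w)[:,0];print('brass',cv2.minEnclosingCircle(w), w.min(0),w.max(0))
m=cv2.inRange(hsv,(0,0,150),(179,45,255))&roi
r=cv2.boundingRect(m);print('ring bb',r)
roi[:]=0;roi[205:232,262:285]=255
m=cv2.inRange(hsv,(0,0,0),(179,255,70))&roi
for k in cv2.findContours(m,0,1)[0]:
    if cv2.contourArea(k)>10: print('slot',cv2.boundingRect(k),cv2.minAreaRect(W(k[:,0],103)))
# box corners again
w=W([(107,61),(437,59),(407,284),(143,285)],100);print('box',w,w.mean(0))
d=w[0]-w[1];print(np.hypot(*d),np.degrees(np.arctan2(d[1],d[0]))-90)
for n in('scene','side'):
    i=optics.camera_info(n);K=i['camera_matrix']
    for nm,p in(('lock540,-184.7',(540,-184.7,104)),('tip',st['position']-[0,0,34.4]),('tcp',st['position'])):
        c=(i['view']@[*p,1])[:3]*[1,-1,-1];u=K@c;u=u[:2]/u[2];o=(170,60) if n=='scene' else (250,60)
        print(n,nm,(u-o)*3+([0,0] if n=='scene' else [360,0]))
```

```text
brass ((541.6126708984375, -184.42869567871094), 19.46127700805664) [ 530.7 -202. ] [ 560.1 -166.5]
ring bb (239, 183, 72, 52)
slot (270, 214, 7, 17) ((541.8023071289062, -184.46078491210938), (4.6631364822387695, 13.113489151000977), 84.35005950927734)
box [[ 664.   -86.6]
 [ 644.1 -303.6]
 [ 474.9 -290.7]
 [ 495.3  -69.8]] [ 569.5 -187.7]
217.96269 -5.222641
scene lock540,-184.7 [166.1 270.1]
scene tip [160.9 228.7]
scene tcp [156.2 186.8]
side lock540,-184.7 [530.7 202.3]
side tip [535.2 158.8]
side tcp [538.1 114.7]
```

```bash
python3 -c "
from h import *
goto((540.6,-184.5,141),-5.3)"
```

```text
at [ 540.1 -184.4  171.5] yaw -5.2 j [-0.05  0.34 -0.22 -0.   -1.01  1.53] t 7.55 F [ 0.2  0.7 -0.4]
slide [5.300e-01 2.000e-02 3.051e+01] dr [-0.001 -0.005  0.014]
```

>>> step_arm([
  {"slide": [0.6, 0, 12], "dr": [0, 0, 0], "jaw": 0},
  {"slide": [0.6, 0, 22], "dr": [0, 0, 0], "jaw": 0},
  {"slide": [0.6, 0, 28], "dr": [0, 0, 0], "jaw": 0},
  {"slide": [0.6, 0, 30], "dr": [0, 0, 0], "jaw": 0},
  {"slide": [0.6, 0, 31], "dr": [0, 0, 0], "jaw": 0},
  {"slide": [0.6, 0, 32], "dr": [0, 0, 0], "jaw": 0},
  {"slide": [0.6, 0, 33], "dr": [0, 0, 0], "jaw": 0},
  {"slide": [0.6, 0, 33], "dr": [0, 0, 0], "jaw": 0},
])

```text
clock: 8.55
position: [540.5, -184.8, 138.1]
ee_rot: [0.999, -0.045, 0.0, -0.0]
contact_force: [-0.0, 0.0, -0.6]
gripper_width: 8.8
grasp_force: 58.6
```

```bash
python3 -c "
from h import *
st=arm.read_state();W=optics.get_image('wrist');S=optics.get_image('scene');D=optics.get_image('side')
a=cv2.resize(S[90:190,185:275],(360,400),interpolation=2);b=cv2.resize(D[80:180,260:350],(360,400),interpolation=2)
cv2.imwrite('pics/sd3.png',np.hstack([a,b]))
cv2.imwrite('pics/w3.png',W)
goto((540.6,-184.5,138.4),-5.3)
print(arm.read_state()['wrist_torque'])"
```

```text
at [ 540.6 -184.8  138.1] yaw -5.2 j [-0.05  0.38 -0.26  0.   -0.94  1.53] t 8.7 F [-0.5  0.4 -0.7]
slide [-0.04 -0.31 -0.27] dr [ 0.    -0.002  0.013]
[-0.02073454  0.00698719  0.03968131]
```

View pics/sd3.png

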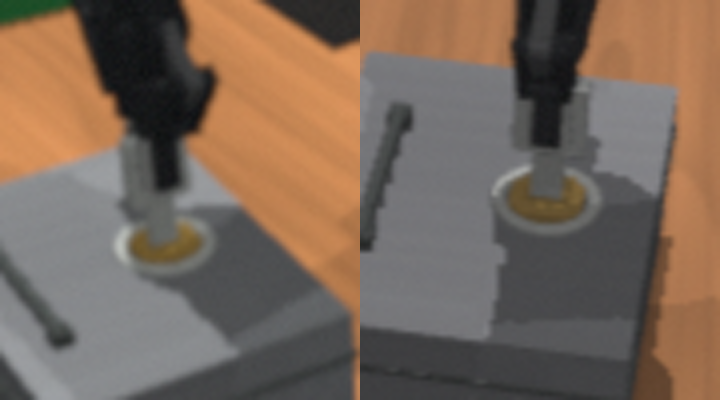

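The blade tip sits on the brass in both views: scene tip at about (160,242) against ring centre (165,243), side tip at (548,195) against (548,200). Next is a gentle descent while watching the force.

>>> step_arm([
  {"slide": [0, 0, 0.5], "dr": [0, 0, 0], "jaw": 0},
  {"slide": [0, 0, 1], "dr": [0, 0, 0], "jaw": 0},
  {"slide": [0, 0, 1.5], "dr": [0, 0, 0], "jaw": 0},
  {"slide": [0, 0, 2], "dr": [0, 0, 0], "jaw": 0},
  {"slide": [0, 0, 2.5], "dr": [0, 0, 0], "jaw": 0},
  {"slide": [0, 0, 3], "dr": [0, 0, 0], "jaw": 0},
  {"slide": [0, 0, 3], "dr": [0, 0, 0], "jaw": 0},
  {"slide": [0, 0, 3], "dr": [0, 0, 0], "jaw": 0},
])

```text
clock: 9.7
position: [540.5, -184.8, 135.1]
ee_rot: [0.999, -0.045, 0.0, 0.0]
contact_force: [0.1, 0.3, -0.8]
gripper_width: 8.9
grasp_force: 58.6
```

>>> step_arm([
  {"slide": [0, 0, 0.5], "dr": [0, 0, 0], "jaw": 0},
  {"slide": [0, 0, 1], "dr": [0, 0, 0], "jaw": 0},
  {"slide": [0, 0, 1.5], "dr": [0, 0, 0], "jaw": 0},
  {"slide": [0, 0, 2], "dr": [0, 0, 0], "jaw": 0},
  {"slide": [0, 0, 2.5], "dr": [0, 0, 0], "jaw": 0},
  {"slide": [0, 0, 3], "dr": [0, 0, 0], "jaw": 0},
  {"slide": [0, 0, 3], "dr": [0, 0, 0], "jaw": 0},
  {"slide": [0, 0, 3], "dr": [0, 0, 0], "jaw": 0},
])

```text
clock: 10.7
position: [540.5, -184.8, 132.0]
ee_rot: [0.999, -0.045, 0.0, -0.0]
contact_force: [-0.1, 0.1, 0.1]
gripper_width: 9.1
grasp_force: 58.6
```

```bash
python3 -c "
from h import *
goto((540.6,-184.5,138.4),-5.3)
print(arm.read_state()['wrist_torque'])"
```

```text
at [ 540.5 -184.8  132. ] yaw -5.2 j [-0.05  0.38 -0.26 -0.   -0.92  1.53] t 10.7 F [-0.1  0.1  0.1]
slide [ 0.03 -0.3  -6.36] dr [-0.    -0.     0.013]
[ 0.02502604 -0.00970184 -0.01837905]
```

>>> step_arm([
  {"slide": [0, 0, 1], "dr": [0, 0, 0], "jaw": 0},
  {"slide": [0, 0, 2], "dr": [0, 0, 0], "jaw": 0},
  {"slide": [0, 0, 3], "dr": [0, 0, 0], "jaw": 0},
  {"slide": [0, 0, 4], "dr": [0, 0, 0], "jaw": 0},
  {"slide": [0, 0, 4.7], "dr": [0, 0, 0], "jaw": 0},
  {"slide": [0, 0, 5.2], "dr": [0, 0, 0], "jaw": 0},
  {"slide": [0, 0, 5.6], "dr": [0, 0, 0], "jaw": 0},
  {"slide": [0, 0, 5.6], "dr": [0, 0, 0], "jaw": 0},
])

```text
clock: 11.7
position: [540.6, -184.8, 126.8]
ee_rot: [0.999, -0.045, 0.0, 0.0]
contact_force: [-1.3, -0.5, 2.2]
gripper_width: 9.5
grasp_force: 58.8
```

>>> step_arm([
  {"slide": [0, 0, -1.2], "dr": [0, 0, 0], "jaw": 0},
  {"slide": [0, 0, -1.2], "dr": [0, 0, 1.25], "jaw": 0},
  {"slide": [0, 0, -1.2], "dr": [0, 0, 2.5], "jaw": 0},
  {"slide": [0, 0, -1.2], "dr": [0, 0, 2.5], "jaw": 0},
  {"slide": [0, 0, 0], "dr": [0, 0, 2.5], "jaw": 0},
  {"slide": [0, 0, 0.8], "dr": [0, 0, 2.5], "jaw": 0},
  {"slide": [0, 0, 1.4], "dr": [0, 0, 2.5], "jaw": 0},
  {"slide": [0, 0, 1.4], "dr": [0, 0, 2.5], "jaw": 0},
])

```text
clock: 12.7
position: [540.6, -184.6, 125.0]
ee_rot: [0.976, -0.218, 0.0, -0.0]
contact_force: [0.3, 2.2, 2.0]
gripper_width: 9.0
grasp_force: 58.8
```

The first wafer passed at 20° clockwise. Now down toward the second.

>>> step_arm([
  {"slide": [0, 0, 1], "dr": [0, 0, 0], "jaw": 0},
  {"slide": [0, 0, 2], "dr": [0, 0, 0], "jaw": 0},
  {"slide": [0, 0, 3], "dr": [0, 0, 0], "jaw": 0},
  {"slide": [0, 0, 4], "dr": [0, 0, 0], "jaw": 0},
  {"slide": [0, 0, 4.8], "dr": [0, 0, 0], "jaw": 0},
  {"slide": [0, 0, 5.4], "dr": [0, 0, 0], "jaw": 0},
  {"slide": [0, 0, 6.0], "dr": [0, 0, 0], "jaw": 0},
  {"slide": [0, 0, 6.0], "dr": [0, 0, 0], "jaw": 0},
])

```text
clock: 13.7
position: [540.6, -184.8, 119.3]
ee_rot: [0.976, -0.218, 0.0, 0.0]
contact_force: [-1.2, 3.4, 4.1]
gripper_width: 9.6
grasp_force: 59.3
```

>>> step_arm([
  {"slide": [0, 0, -1.2], "dr": [0, 0, 0], "jaw": 0},
  {"slide": [0, 0, -1.2], "dr": [0, 0, -1.25], "jaw": 0},
  {"slide": [0, 0, -1.2], "dr": [0, 0, -2.5], "jaw": 0},
  {"slide": [0, 0, -1.2], "dr": [0, 0, -3.75], "jaw": 0},
  {"slide": [0, 0, -1.2], "dr": [0, 0, -5], "jaw": 0},
  {"slide": [0, 0, -0.4], "dr": [0, 0, -5], "jaw": 0},
  {"slide": [0, 0, 0.6], "dr": [0, 0, -5], "jaw": 0},
  {"slide": [0, 0, 1.4], "dr": [0, 0, -5], "jaw": 0},
])

```text
clock: 14.7
position: [540.6, -184.4, 117.7]
ee_rot: [0.992, 0.127, 0.0, -0.0]
contact_force: [-0.6, 5.5, 3.3]
gripper_width: 8.9
grasp_force: 59.1
```

```bash
python3 -c "
from h import *
goto((540.6,-184.8,110.4),-5.2)"
```

```text
at [ 540.6 -184.4  117.7] yaw 14.6 j [-0.05  0.4  -0.28 -0.   -0.89  1.87] t 14.7 F [-0.6  5.5  3.3]
slide [-0.09  0.44  7.26] dr [-4.000e-03 -1.000e-03  2.479e+00]
```

>>> step_arm([
  {"slide": [0, -0.3, 1], "dr": [0, 0, 0], "jaw": 0},
  {"slide": [0, -0.3, 2], "dr": [0, 0, 0], "jaw": 0},
  {"slide": [0, -0.3, 3], "dr": [0, 0, 0], "jaw": 0},
  {"slide": [0, -0.3, 4], "dr": [0, 0, 0], "jaw": 0},
  {"slide": [0, -0.3, 5], "dr": [0, 0, 0], "jaw": 0},
  {"slide": [0, -0.3, 6], "dr": [0, 0, 0], "jaw": 0},
  {"slide": [0, -0.3, 6.6], "dr": [0, 0, 0], "jaw": 0},
  {"slide": [0, -0.3, 6.6], "dr": [0, 0, 0], "jaw": 0},
])

```text
clock: 15.7
position: [540.5, -184.3, 110.9]
ee_rot: [0.992, 0.128, 0.0, -0.0]
contact_force: [-0.3, 4.6, 1.5]
gripper_width: 9.4
grasp_force: 59.0
```

>>> step_arm([
  {"slide": [0, -0.3, 0.3], "dr": [0, 0, 0], "jaw": 0},
  {"slide": [0, -0.3, 0.6], "dr": [0, 0, 0], "jaw": 0},
  {"slide": [0, -0.3, 0.9], "dr": [0, 0, 0], "jaw": 0},
  {"slide": [0, -0.3, 1.2], "dr": [0, 0, 0], "jaw": 0},
  {"slide": [0, -0.3, 1.2], "dr": [0, 0, 0], "jaw": 0},
  {"slide": [0, -0.3, 1.2], "dr": [0, 0, 0], "jaw": 0},
  {"slide": [0, -0.3, 1.2], "dr": [0, 0, 0], "jaw": 0},
  {"slide": [0, -0.3, 1.2], "dr": [0, 0, 0], "jaw": 0},
])

```text
clock: 16.7
position: [540.4, -184.3, 110.4]
ee_rot: [0.992, 0.129, 0.0, 0.0]
contact_force: [-1.1, 4.1, 6.2]
gripper_width: 9.1
grasp_force: 59.4
```

The shoulder is seated, at the expected TCP height with a light 6 N push. Now the clockwise turn.

>>> step_arm([
  {"slide": [0, 0, 0], "dr": [0, 0, 1], "jaw": 0},
  {"slide": [0, 0, 0], "dr": [0, 0, 2], "jaw": 0},
  {"slide": [0, 0, 0], "dr": [0, 0, 3], "jaw": 0},
  {"slide": [0, 0, 0], "dr": [0, 0, 4], "jaw": 0},
  {"slide": [0, 0, 0], "dr": [0, 0, 5], "jaw": 0},
  {"slide": [0, 0, 0], "dr": [0, 0, 6], "jaw": 0},
  {"slide": [0, 0, 0], "dr": [0, 0, 7], "jaw": 0},
  {"slide": [0, 0, 0], "dr": [0, 0, 8], "jaw": 0},
])

```text
clock: 17.7
position: [540.4, -184.7, 110.4]
ee_rot: [0.908, -0.418, 0.0, 0.0]
contact_force: [-1.1, 2.5, 3.8]
gripper_width: 9.1
grasp_force: 59.5
```

```bash
python3 -c "
from h import *
goto((540.5,-184.5,109.8),-98.2)"
```

```text
at [ 540.4 -184.7  110.4] yaw -49.4 j [-0.05  0.41 -0.29  0.   -0.87  0.75] t 17.7 F [-1.1  2.5  3.8]
slide [-0.06 -0.2   0.56] dr [ 1.000e-03 -7.000e-03  6.098e+00]
```

>>> step_arm([
  {"slide": [0, 0, 0], "dr": [0, 0, 1], "jaw": 0},
  {"slide": [0, 0, 0], "dr": [0, 0, 2], "jaw": 0},
  {"slide": [0, 0, 0], "dr": [0, 0, 3], "jaw": 0},
  {"slide": [0, 0, 0], "dr": [0, 0, 4], "jaw": 0},
  {"slide": [0, 0, 0], "dr": [0, 0, 5], "jaw": 0},
  {"slide": [0, 0, 0], "dr": [0, 0, 6.0], "jaw": 0},
  {"slide": [0, 0, 0], "dr": [0, 0, 6.0], "jaw": 0},
  {"slide": [0, 0, 0], "dr": [0, 0, 6.0], "jaw": 0},
])

```text
clock: 18.7
position: [539.9, -184.8, 110.4]
ee_rot: [-0.662, 0.75, -0.0, -0.001]
contact_force: [-2.6, 3.3, 5.8]
gripper_width: 9.2
grasp_force: 59.5
```

```bash
python3 -c "
from h import *
goto((540.5,-184.5,109.8),-98.2)
print(arm.read_state()['wrist_torque'],arm.read_state()['grasp_force'])
W=optics.get_image('wrist');D=optics.get_image('side')
cv2.imwrite('pics/fin.png',np.hstack([cv2.resize(W[150:350,180:380],(400,400)),cv2.resize(D[80:180,260:360],(400,400),interpolation=2)]))"
```

```text
at [ 539.9 -184.8  110.4] yaw -97.2 j [-0.05  0.41 -0.29  0.   -0.87 -0.08] t 18.7 F [-2.6  3.3  5.8]
slide [-0.41 -0.53  0.55] dr [ 0.006 -0.008  0.13 ]
[0.81487198 0.723548   0.12617345] 59.54894542694092
```

View pics/fin.png

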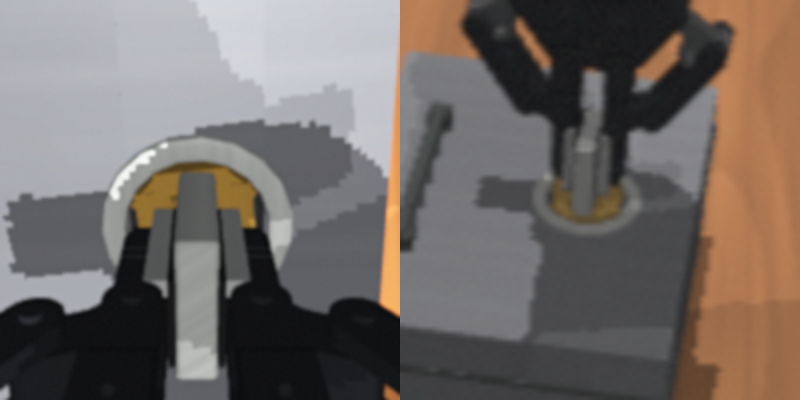

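The final views show the key seated on the brass face and turned about 92°. The measured torque of 0.13 N·m fits the spring plus both wafers, so I'm handing in.

```bash
python3 -c "
from bench import arm
print(arm.job_done())"
```

```text
the job is handed in; nothing more can be done
None
```

The square-headed key is fully home in the lock and held about a quarter turn clockwise (key at about 92°), gripped against the return spring; I handed the job in at about 19 s, and the judge's result was not reported back.

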